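# Make up two potters' kits to the samples

### The job

Make up the two kits on the side bench: the rectangular tray gets the aluminium scraper, the round tray gets the wooden stamp roller, and each tray also gets the blue rib whose shape matches the wooden sample lying beside that tray. Lay everything flat on the tray floor, inside the rim, with the rib in the half of the tray next to its sample and the tool in the other half. The rib whose sample lies at the back of the bench is not wanted: leave it where it is.

Things in the scene. Friction and masses are not known exactly. Their poses are not given: they have to be found in the camera images.
- rib_kidney_center (a point): Loose rib of hard, stiff blue silicone lying flat, 80 x 40 mm in outline, 10 mm thick, 40 g; kidney: both ends round (radius 20), one long side (+y) straight, the other (-y) with a notch 11 to 20 from the centreline at its middle; a small dark spot marks its finger hole. Point: its centre, half-way up; x along the 80 mm length, y across the 40 mm width, z up.
- rib_pointed_center (a point): Loose rib of hard, stiff blue silicone lying flat, 80 x 40 mm in outline, 10 mm thick, 40 g; one square end (-x) and one 90-degree pointed end (+x, the point 40 from the centre; parallel sides from x = -40 to +20); a small dark spot marks its finger hole. Point: its centre, half-way up; x along the 80 mm length, y across the 40 mm width, z up.
- rib_oblong_center (a point): Loose rib of hard, stiff blue silicone lying flat, 80 x 40 mm in outline, 10 mm thick, 40 g; plain oblong with square corners; a small dark spot marks its finger hole. Point: its centre, half-way up; x along the 80 mm length, y across the 40 mm width, z up.
- scraper_center (a point): Loose aluminium scraper lying flat, 84 mm long, 80 g: a straight bar handle 18 mm wide and 14 mm high (x = -42 to +16) and a flat blade 50 mm wide, 4 mm thick at the +x end (x = 12 to 42). Point: centre of the outline, on the handle, half-way up (7 mm over its underside); x along the length towards the blade, z up.
- roller_center (a point): Loose wooden stamp roller lying on its side, 80 mm long, 60 g: a ringed barrel of 29 mm diameter (x = -27 to +27) with square 30 mm end blocks that stop it rolling. Point: its centre, 15 mm over its underside; x along the length, z up as built.
- tray_rect: Rectangular wooden kit tray, 150 mm along x by 240 mm along y, rim walls 5 mm. A divider 6 mm thick and 8 mm high above the floor runs along its x axis and parts it into two equal halves, at +y and -y. Inner floor 6 mm and rim 14 mm above the bench. Fixed. Origin: centre of the underside. Each half is 140 mm (x) by 112 mm (y) inside.
- tray_round: Round wooden kit tray of 240 mm diameter, rim wall 4 mm. A divider 6 mm thick and 8 mm high above the floor runs along its x axis and parts it into two equal halves, at +y and -y. Inner floor 6 mm and rim 14 mm above the bench. Fixed. Origin: centre of the underside. Each half reaches from 3 mm to 116 mm off the centreline inside.
- sample_kidney: Fixed wooden sample, 5 mm thick, with the outline (80 x 40 mm) of the kidney rib. It lies either beside a tray (about 175 mm from the tray's centre, off one of its two halves: on the right of the right tray, on the left of the left tray as the robot sees them) or at the back of the bench beyond the row of stock, away from both trays (over 280 mm from their centres). Origin: centre of the underside; x along its length.
- sample_pointed: Fixed wooden sample, 5 mm thick, with the outline (80 x 40 mm) of the pointed rib. It lies either beside a tray (about 175 mm from the tray's centre, off one of its two halves: on the right of the right tray, on the left of the left tray as the robot sees them) or at the back of the bench beyond the row of stock, away from both trays (over 280 mm from their centres). Origin: centre of the underside; x along its length.
- sample_oblong: Fixed wooden sample, 5 mm thick, with the outline (80 x 40 mm) of the oblong rib. It lies either beside a tray (about 175 mm from the tray's centre, off one of its two halves: on the right of the right tray, on the left of the left tray as the robot sees them) or at the back of the bench beyond the row of stock, away from both trays (over 280 mm from their centres). Origin: centre of the underside; x along its length.
Things that resemble listed ones, but are neither listed nor needed, are in the scene too. Of the things like the part that bears roller_center, leave any that is green or yellow; of the rest the larger one is meant.

How it is judged:
At the end, for the whole second after the job is handed in: Each tray holds its matching rib in the half next to its sample and its tool (rectangular: scraper, round: roller) in the other half, on the floor within 3 mm, flat within 0.06 rad (roller: height only); the third rib is within 20 mm of its start; all at rest (((y of scraper_center in the frame of tray_rect between -0.11 and -0.015 m and x of scraper_center in the frame of tray_rect between -0.07 and 0.07 m and ((horizontal distance between sample_kidney and tray_rect below 0.25 m and y of sample_kidney in the frame of tray_rect above 0 m and y of rib_kidney_center in the frame of tray_rect between 0.015 and 0.11 m and x of rib_kidney_center in the frame of tray_rect between -0.07 and 0.07 m) or (horizontal distance between sample_pointed and tray_rect below 0.25 m and y of sample_pointed in the frame of tray_rect above 0 m and y of rib_pointed_center in the frame of tray_rect between 0.015 and 0.11 m and x of rib_pointed_center in the frame of tray_rect between -0.07 and 0.07 m) or (horizontal distance between sample_oblong and tray_rect below 0.25 m and y of sample_oblong in the frame of tray_rect above 0 m and y of rib_oblong_center in the frame of tray_rect between 0.015 and 0.11 m and x of rib_oblong_center in the frame of tray_rect between -0.07 and 0.07 m))) or (y of scraper_center in the frame of tray_rect between 0.015 and 0.11 m and x of scraper_center in the frame of tray_rect between -0.07 and 0.07 m and ((horizontal distance between sample_kidney and tray_rect below 0.25 m and y of sample_kidney in the frame of tray_rect below 0 m and y of rib_kidney_center in the frame of tray_rect between -0.11 and -0.015 m and x of rib_kidney_center in the frame of tray_rect between -0.07 and 0.07 m) or (horizontal distance between sample_pointed and tray_rect below 0.25 m and y of sample_pointed in the frame of tray_rect below 0 m and y of rib_pointed_center in the frame of tray_rect between -0.11 and -0.015 m and x of rib_pointed_center in the frame of tray_rect between -0.07 and 0.07 m) or (horizontal distance between sample_oblong and tray_rect below 0.25 m and y of sample_oblong in the frame of tray_rect below 0 m and y of rib_oblong_center in the frame of tray_rect between -0.11 and -0.015 m and x of rib_oblong_center in the frame of tray_rect between -0.07 and 0.07 m)))) and ((y of roller_center in the frame of tray_round between -0.11 and -0.015 m and horizontal distance between roller_center and tray_round below 0.1 m and ((horizontal distance between sample_kidney and tray_round below 0.25 m and y of sample_kidney in the frame of tray_round above 0 m and y of rib_kidney_center in the frame of tray_round between 0.015 and 0.11 m and horizontal distance between rib_kidney_center and tray_round below 0.1 m) or (horizontal distance between sample_pointed and tray_round below 0.25 m and y of sample_pointed in the frame of tray_round above 0 m and y of rib_pointed_center in the frame of tray_round between 0.015 and 0.11 m and horizontal distance between rib_pointed_center and tray_round below 0.1 m) or (horizontal distance between sample_oblong and tray_round below 0.25 m and y of sample_oblong in the frame of tray_round above 0 m and y of rib_oblong_center in the frame of tray_round between 0.015 and 0.11 m and horizontal distance between rib_oblong_center and tray_round below 0.1 m))) or (y of roller_center in the frame of tray_round between 0.015 and 0.11 m and horizontal distance between roller_center and tray_round below 0.1 m and ((horizontal distance between sample_kidney and tray_round below 0.25 m and y of sample_kidney in the frame of tray_round below 0 m and y of rib_kidney_center in the frame of tray_round between -0.11 and -0.015 m and horizontal distance between rib_kidney_center and tray_round below 0.1 m) or (horizontal distance between sample_pointed and tray_round below 0.25 m and y of sample_pointed in the frame of tray_round below 0 m and y of rib_pointed_center in the frame of tray_round between -0.11 and -0.015 m and horizontal distance between rib_pointed_center and tray_round below 0.1 m) or (horizontal distance between sample_oblong and tray_round below 0.25 m and y of sample_oblong in the frame of tray_round below 0 m and y of rib_oblong_center in the frame of tray_round between -0.11 and -0.015 m and horizontal distance between rib_oblong_center and tray_round below 0.1 m)))) and ((world x of sample_kidney above 0.7 m and distance of rib_kidney_center from where it was at the start of the episode below 0.02 m) or (world x of sample_pointed above 0.7 m and distance of rib_pointed_center from where it was at the start of the episode below 0.02 m) or (world x of sample_oblong above 0.7 m and distance of rib_oblong_center from where it was at the start of the episode below 0.02 m)) and height (world z) of each of rib_kidney_center, rib_pointed_center, rib_oblong_center below 0.014 m and height (world z) of scraper_center below 0.016 m and height (world z) of roller_center below 0.024 m and angle between each of rib_kidney_center, rib_pointed_center, rib_oblong_center, scraper_center's own z axis and vertical below 0.06 rad and linear speed of each of rib_kidney, rib_pointed, rib_oblong, scraper, roller below 0.03 m/s); the robot touches nothing.
It also fails if it takes over 112 s, if anything falls off the work surface, if the arm or the gripper's body presses on something with over 40 N, if the wrist force passes 120 N, or if a joint passes its speed limit or range.

### The arm

A 6-joint arm with a two-finger parallel gripper is mounted at the origin on the work surface. World frame = base frame: x ahead of the robot, y to its left, z up, the work surface at z = 0. Lengths are in m, angles in rad, forces in N, time in s.
With the tool pointing down it reaches from about 0.4 to 0.925 m from the base axis. Payload 3.4 kg.
Tool frame: the origin (TCP) lies midway between the tips of the shut fingers; the grasp point (between the pads) lies 19 mm behind it (env.hold_point_z is the distance from the TCP to the grasp point, in m); z points along the fingers, y is the direction in which the jaws open and shut (so a half turn about z gives the same grasp; the last joint's range is limited). The gripper opens to 85 mm and grips with 20 to 120 N. Pads are 22 mm wide; open, the fingers measure 114 mm over their backs; the gripper's body (76 mm by 85 mm) begins 54 mm behind the grasp point. The pads swing forward as they close: fully open they stand 13 mm farther back than shut.
Start: joints at [1.048, 0.307, 1.506, -0, 1.328, -0.073], TCP at [0.25, 0.518, 0.231] pointing down, gripper open.
Joint ranges: [-3.12, 3.12], [-1.05, 2.28], [0.14, 2.33], [-1.42, 4.57], [0.1, 2.73], [-2.68, 2.68]. Speed limits (rad/s): [2.57, 2.57, 3.14, 3.14, 3.14, 3.14].

### API

Orientations are given as a rotation vector (axis times angle).
In Python, from station import env gives the robot as it stands.
- The arm moves only by the shell command python3 -m handwheel 'ROWS'. ROWS is JSON, a list that holds one entry, the list of rows, each a list of 5 numbers: the shift along the world's x, y, z in cm, then the turn about the world's z in degrees, then the finger opening in cm, from 0 to 8.54. In form: [[[tx, ty, tz, spin, jaw], ...]]. A call has 1 to 8 rows; each row is the pose to reach, as a shift and turn from the pose measured when the call began; what a row does not reach only later rows make up. A row lasts 1/10 s, in which the tool goes at most 50 mm and 8.59 degrees, less where a joint would pass 70% of its speed; a pose out of reach is approached as far as the arm can. A call with a gripper value outside its range is refused whole. The fingers move at their own pace and stop on an object; the grip force is fixed at half the most. Time passes only in rows, so rows that repeat a pose let the fingers close. It gives the time, the measured TCP pose, the force and the opening at its end, in the units of the state.
- env.get_obs(): the state, without advancing time (a new reading comes with each control period).
- env.grab_frame(name): name is "scene" or "top" or "wrist"; returns a dict with "img" (384x512x3 uint8, blue, green, red), "camera_matrix" (3x3 intrinsics, pixels), "R" (3x3) and "t" (3): a world point X has camera coordinates R X + t. Camera axes: x right, y down, z forward; pixel columns grow to the right and rows downward; lengths in m; the calibration is good to about 2 mm. A picture is of the moment at which its call begins. There is no depth.
- env.sign_off(): hands the job in, once; it reports no verdict.
The state is a dict: "time_s": time; "joint_pos": joint angles; "joint_vel": joint speeds; "joint_efforts": joint torques, N m; "ee_pos": TCP position; "eef_rot": TCP orientation; "ft_force": force on the tool from outside, world axes, zero at the start; "ft_torque": the same for the moment, N m; "gripper_width": opening from 0.0 (shut) to 1.0 (fully open).
Only numpy, scipy, OpenCV 4.12 (cv2) and the standard library are available. Lean on these libraries where they do the work, as an engineer would, in place of code of your own. Each camera call takes 0.05 s, during which the arm holds its last target.

## Working session

There is one attempt and no reset: what is moved stays moved. The work goes in short steps, Python scripts to look and compute and a shell command to move; the robot and the scene stay as the last step left them, time stands still between calls to the robot, and variables do not carry over. Pictures are saved under pics/ and viewed, and the job is handed in when it is done.

```bash
ls; mkdir -p pics; python3 - <<'E'
from station import env
import cv2
print(env.get_obs(), env.hold_point_z)
for n in ["scene","top","wrist"]:
    f=env.grab_frame(n); cv2.imwrite(f"pics/{n}0.png",f["img"]); print(n,f["camera_matrix"].round(1).tolist(),f["R"].round(3).tolist(),f["t"].round(3).tolist())
E
```

```text
pics
{'time_s': 0.0, 'joint_pos': array([ 1.04747832e+00,  3.07559989e-01,  1.50765862e+00, -2.70723406e-05,
        1.32842484e+00, -7.35249864e-02]), 'joint_vel': array([-8.11789952e-04,  3.04499303e-03,  8.95686111e-06,  1.47361871e-04,
       -1.28478142e-04,  1.39149370e-03]), 'joint_efforts': array([-2.28230274e-03, -4.57545733e+01, -2.51920348e+01, -2.03111358e-04,
        1.34880503e-02,  3.63530944e-05]), 'ee_pos': array([0.24969091, 0.51717945, 0.23039408]), 'eef_rot': array([-0.70045319, -3.06191603,  0.00309058]), 'ft_force': array([-0.74422796,  0.53721885,  0.49333353]), 'ft_torque': array([0.02482712, 0.01067618, 0.01228386]), 'gripper_width': 0.9963742141283698} 0.0187
scene [[440.9, 0.0, 262.8], [0.0, 440.9, 195.4], [0.0, 0.0, 1.0]] [[0.365, 0.931, 0.013], [0.76, -0.29, -0.582], [-0.538, 0.223, -0.813]] [-0.143, -0.415, 1.727]
top [[385.2, 0.0, 253.2], [0.0, 385.2, 189.9], [0.0, 0.0, 1.0]] [[-0.032, -0.999, 0.002], [-0.975, 0.031, -0.22], [0.22, -0.009, -0.975]] [-0.042, 0.566, 1.271]
wrist [[299.9, 0.0, 252.1], [0.0, 299.9, 192.2], [0.0, 0.0, 1.0]] [[0.436, 0.9, -0.002], [0.857, -0.414, 0.308], [0.277, -0.136, -0.951]] [-0.573, -0.04, 0.381]
```

View pics/top0.png

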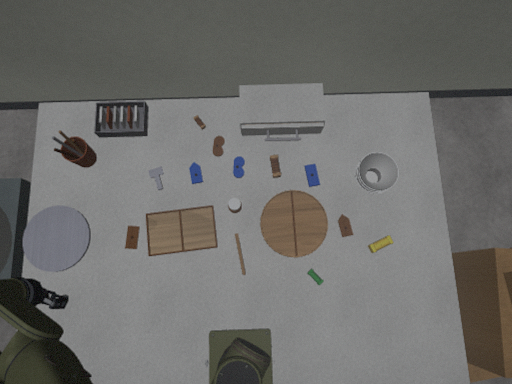

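View pics/scene0.png

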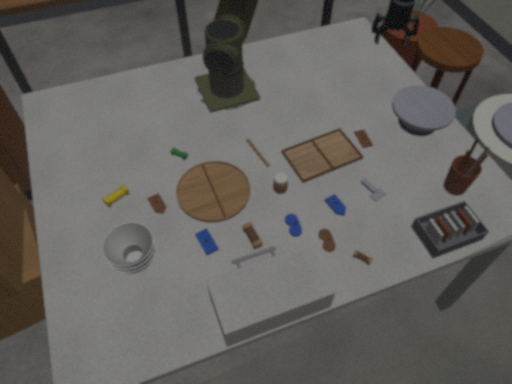

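```bash
python3 - <<'E'
import cv2
a=cv2.imread("pics/top0.png")
c=a[105:290,115:405]; c=cv2.resize(c,None,fx=2.75,fy=2.75,interpolation=cv2.INTER_CUBIC)
cv2.imwrite("pics/topc.png",cv2.convertScaleAbs(c,alpha=1.5))
b=cv2.imread("pics/scene0.png")[110:290,90:400]; c=cv2.resize(b,None,fx=2.55,fy=2.55,interpolation=cv2.INTER_CUBIC)
cv2.imwrite("pics/scenec.png",cv2.convertScaleAbs(c,alpha=1.5))
E
```

```text
(no output)
```

View pics/topc.png

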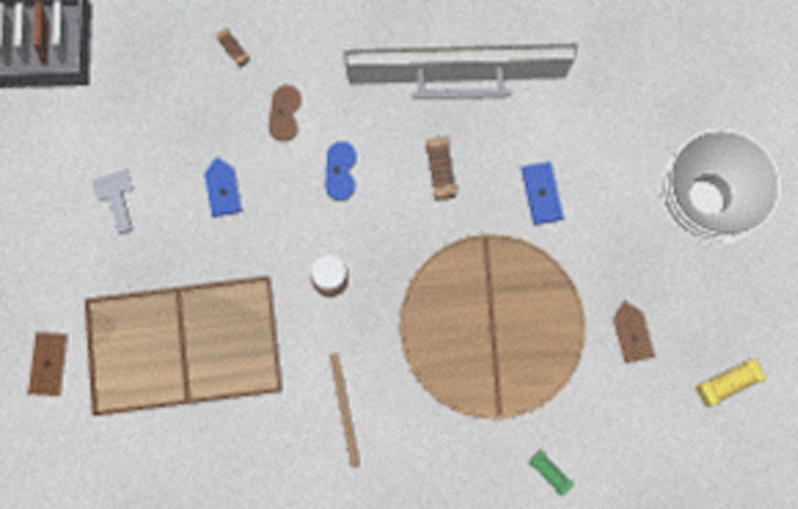

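View pics/scenec.png

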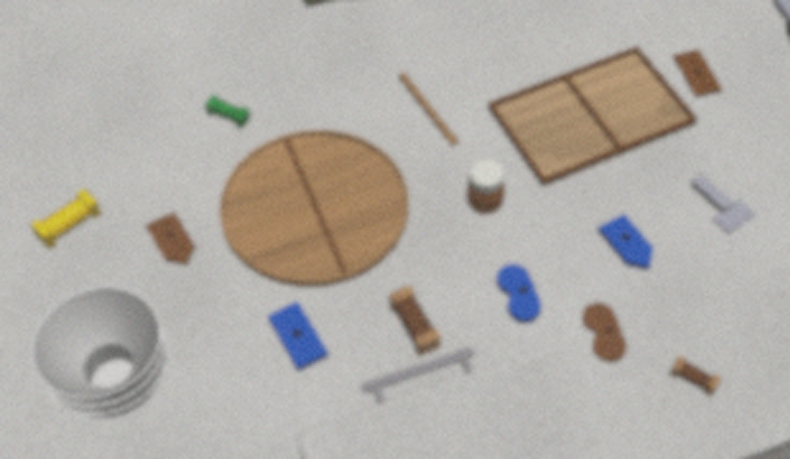

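```bash
cat > h.py <<'E'
import numpy as np, cv2
from station import env
def cast(f,uv,z):
    uv=np.atleast_2d(np.asarray(uv,float)); K,R,t=f["camera_matrix"],f["R"],f["t"]
    d=(R.T@np.linalg.inv(K)@np.c_[uv,np.ones(len(uv))].T).T
    c=-R.T@t
    return c+d*((z-c[2])/d[:,2])[:,None]
def proj(f,X):
    p=f["camera_matrix"]@(f["R"]@np.asarray(X,float).T+f["t"][:,None]); return (p[:2]/p[2]).T
def masks(img):
    h=cv2.cvtColor(cv2.GaussianBlur(img,(3,3),0),cv2.COLOR_BGR2HSV)
    return dict(blue=cv2.inRange(h,(105,120,40),(130,255,255)),brown=cv2.inRange(h,(3,80,30),(20,255,255)))
def blobs(m,amin=40):
    cs,_=cv2.findContours(m,cv2.RETR_EXTERNAL,cv2.CHAIN_APPROX_NONE)
    return [c for c in cs if cv2.contourArea(c)>amin]
def pose(f,c,z):
    P=cast(f,c[:,0,:],z)[:,:2]*1000
    r=cv2.minAreaRect(P.astype(np.float32)); 
    M=cv2.moments(P.astype(np.float32)); cen=(M['m10']/M['m00'],M['m01']/M['m00'])
    b=cv2.boxPoints(r); e=[b[1]-b[0],b[2]-b[1]]; e=max(e,key=np.linalg.norm)
    return np.round(r[0],1),np.round(cen,1),np.round(sorted(r[1]),1),round(float(np.degrees(np.arctan2(e[1],e[0])))%180,1)
E
python3 - <<'E'
from h import *
for n in ["top","scene"]:
    f=env.grab_frame(n); print(n,"cam",(-f["R"].T@f["t"]).round(3))
    for k,m in masks(f["img"]).items():
        for c in blobs(m):
            M=cv2.moments(c); px=(int(M['m10']/M['m00']),int(M['m01']/M['m00']))
            p=pose(f,c,0.010 if k=="blue" else 0.01)
            if p[2][1]<400: print(k,px,p)
E
```

```text
top cam [ 0.271 -0.048  1.364]
blue (311, 174) (array([ 626.1, -275.6]), array([ 625.8, -275.7]), array([34.6, 74.4]), 8.3)
blue (195, 173) (array([648.6, 148.1]), array([645.8, 147.7]), array([34.5, 71.4]), 9.3)
blue (238, 166) (array([665.8,  -9.8]), array([665.2,  -8.3]), array([33. , 72.2]), 178.2)
brown (131, 237) (array([420.8, 370.1]), array([420.8, 370.1]), array([35.9, 71.8]), 174.8)
brown (344, 226) (array([ 438.2, -378.8]), array([ 435.6, -379.2]), array([32.8, 67.4]), 10.4)
brown (173, 236) (array([439.1, 205.6]), array([418.5, 222.1]), array([143.9, 220.4]), 95.4)
brown (293, 223) (array([ 452.2, -199.3]), array([ 452. , -199.6]), array([224. , 229.6]), 88.2)
brown (217, 145) (array([749. ,  64.6]), array([748.2,  64.8]), array([28.5, 67. ]), 174.3)
brown (78, 151) (array([743.4, 575.2]), array([740.5, 577.3]), array([ 88.9, 135.5]), 61.9)
brown (108, 116) (array([876.6, 476.1]), array([878.5, 475.7]), array([15. , 85.8]), 2.8)
scene cam [ 1.297 -0.372  1.164]
blue (206, 241) (array([ 628.6, -275.1]), array([ 628.6, -275.1]), array([34.4, 75.3]), 8.9)
blue (293, 224) (ar
[... 582 characters left out ...]
6, 500.4]), array([31.4, 92.2]), 158.4)
brown (157, 203) (array([ 443.3, -380. ]), array([ 441.8, -380.2]), array([33.1, 67.9]), 10.7)
brown (212, 191) (array([ 453.5, -199.5]), array([ 454.3, -198.6]), array([229.6, 233.2]), 159.2)
brown (461, 174) (array([680.3, 606.1]), array([686.6, 601.7]), array([ 89.2, 197.6]), 114.2)
brown (363, 138) (array([426.6, 369.9]), array([426.6, 369.8]), array([33.4, 72.7]), 175.2)
brown (321, 154) (array([440.5, 199.6]), array([441.1, 199.4]), array([146.1, 234.1]), 95.5)
brown (410, 25) (array([-104.1,  903.9]), array([-105.4,  904. ]), array([36.1, 67.9]), 164.0)
brown (26, 4) (array([-872.2, -619.5]), array([-860.3, -678.6]), array([127.5, 346.6]), 87.6)
```

```bash
python3 - <<'E'
from h import *
ft=env.grab_frame("top"); fs=env.grab_frame("scene")
# handle ends, triangulate with cv2
P=lambda f: f["camera_matrix"]@np.c_[f["R"],f["t"]]
def tri(a,b):
    X=cv2.triangulatePoints(P(ft),P(fs),np.array(a,float).reshape(2,1),np.array(b,float).reshape(2,1)); X=X[:3]/X[3]
    return X.ravel().round(3), (proj(ft,X.T)-a).round(1)
s=2.75; s2=2.55
print("handleR",tri((115+510/s,105+93/s),(90+365/s2,110+387/s2)))
print("handleL",tri((115+415/s,105+95/s),(90+470/s2,110+352/s2)))
print("cup",tri((115+330/s,105+272/s),(90+487/s2,110+172/s2)))
# round divider, top px from crop
for nm,f,a,b in [("top",ft,(115+486/s,105+236/s),(115+499/s,105+413/s)),("sc",fs,(90+288/s2,110+140/s2),(90+343/s2,110+273/s2))]:
    p=cast(f,[a,b],0.014); d=p[0]-p[1]; print(nm,p.round(3).tolist(),np.degrees(np.arctan(d[1]/d[0])))
# rect corners
p=cast(ft,[(115+x/s,105+y/s) for x,y in [(87,299),(269,278),(281,390),(95,413),(180,290),(188,403)]],.014); print("rect",p.round(3)[:,:2].tolist(), p[:4].mean(0))
p=cast(fs,[(90+x/s2,110+y/s2) for x,y in [(490,104),(637,49),(695,121),(544,182)]],.014); print("rect",p.round(3)[:,:2].tolist(), p.mean(0))
# scraper: difference from bench
for nm,f,roi in [("top",ft,(145,162,170,195)),("scene",fs,(355,172,392,205))]:
    x0,y0,x1,y1=roi; g=f["img"][y0:y1,x0:x1].astype(int)
    sat=g[...,0]-g[...,2]; gr=g.sum(2)/3
    med=np.median(gr); m=((gr<med-14)|(sat>12)).astype(np.uint8)*255
    m=cv2.morphologyEx(m,cv2.MORPH_OPEN,np.ones((2,2),np.uint8))
    print(nm,med); 
    big=np.zeros(f["img"].shape[:2],np.uint8); big[y0:y1,x0:x1]=m
    for c in blobs(big,20): print(pose(f,c,.007))
    cv2.imwrite(f"pics/scr_{nm}.png",cv2.resize(np.hstack([g.astype(np.uint8),cv2.merge([m]*3)]),None,fx=8,fy=8,interpolation=0))
# roller top, plane
for nm,f,(x0,y0,x1,y1) in [("top",ft,(262,148,288,184)),("scene",fs,(238,215,268,255))]:
    h=cv2.cvtColor(f["img"],cv2.COLOR_BGR2HSV); big=np.zeros(h.shape[:2],np.uint8)
    big[y0:y1,x0:x1]=cv2.inRange(h[y0:y1,x0:x1],(3,70,20),(22,255,255))
    for c in blobs(big,20): print("roller",nm,pose(f,c,.018))
o=env.get_obs(); R=cv2.Rodrigues(o["eef_rot"])[0]; print(R.round(3), np.degrees(np.arctan2(R[1,1],R[0,1])))
E
```

```text
handleR (array([ 0.748, -0.232,  0.061]), array([[-0.9, -0.2]]))
handleL (array([ 0.749, -0.109,  0.061]), array([[-0.8, -0.3]]))
cup (array([0.519, 0.008, 0.058]), array([[-1.1, -0.4]]))
top [[0.568, -0.199, 0.014], [0.339, -0.203, 0.014]] 1.007694800842042
sc [[0.346, -0.199, 0.014], [0.57, -0.198, 0.014]] 0.3580160522005795
rect [[0.501, 0.319], [0.521, 0.085], [0.377, 0.071], [0.355, 0.305], [0.509, 0.2], [0.364, 0.188]] [0.43845694 0.19498049 0.014     ]
rect [[0.383, 0.075], [0.361, 0.31], [0.508, 0.322], [0.53, 0.088]] [0.44555484 0.1987295  0.014     ]
top 137.0
(array([616.4, 275.1]), array([613.9, 273.6]), array([23.9, 60.6]), 5.0)
scene 124.33333333333333
(array([628.1, 284.5]), array([631.1, 283.1]), array([24.8, 66.3]), 15.7)
roller top (array([ 663.2, -141.2]), array([ 661.9, -141. ]), array([26.3, 79.2]), 4.2)
roller scene (array([ 662. , -140.9]), array([ 661.7, -141.1]), array([27.3, 85.4]), 6.0)
[[-0.901  0.435 -0.   ]
 [ 0.435  0.901 -0.   ]
 [-0.    -0.    -1.   ]] 64.22674165423723
```

```bash
python3 -m handwheel '[[[10,-5,0,8,8],[20,-10,0,16,7],[30,-17,0,24,6],[34,-22,0,32,5],[34,-24,0,41,4],[34,-24,0,41,4],[34,-24,0,41,4],[34,-24,0,41,4]]]'; python3 - <<'E'
from h import *
f=env.grab_frame("wrist"); cv2.imwrite("pics/w1.png",f["img"]); o=env.get_obs(); print(o["ee_pos"],(-f["R"].T@f["t"]).round(3),o["gripper_width"],o["time_s"])
R=cv2.Rodrigues(o["eef_rot"])[0]; print(np.degrees(np.arctan2(R[1,1],R[0,1])))
E
```

```text
time_s: 1.15
ee_pos: [0.5697, 0.2942, 0.2311]
eef_rot: [-0.416, 3.114, -0.0]
ft_force: [1.1, 0.4, -1.1]
gripper_width: 0.465
[0.57695462 0.28834663 0.23095611] [0.493 0.273 0.374] 0.46576221837634657 1.2
104.96320281346006
```

View pics/w1.png

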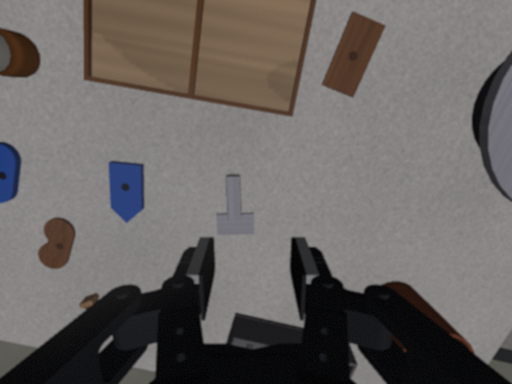

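```bash
cat >> h.py <<'E'
def scr(f,roi):
    x0,y0,x1,y1=roi; g=f["img"].astype(int); h=cv2.cvtColor(f["img"],cv2.COLOR_BGR2HSV)
    out=np.zeros(h.shape[:2],np.uint8)
    out[y0:y1,x0:x1]=((g[...,0]-g[...,2])[y0:y1,x0:x1]>8)*255
    return cv2.morphologyEx(out,cv2.MORPH_OPEN,np.ones((3,3),np.uint8))
def yaw():
    R=cv2.Rodrigues(env.get_obs()["eef_rot"])[0]; return np.degrees(np.arctan2(R[1,1],R[0,1]))
E
python3 - <<'E'
from h import *
f=env.grab_frame("wrist"); print(env.get_obs()["ee_pos"],yaw())
m=scr(f,(200,165,275,240)); cs=blobs(m,200)
for c in cs: print("scr",pose(f,c,.006))
o=f["img"].copy(); cv2.drawContours(o,cs,-1,(0,0,255),1); cv2.imwrite("pics/w1s.png",cv2.resize(o[150:260,60:300],None,fx=3,fy=3))
hand=cast(f,[(234,176)],.014)
for k,m in masks(f["img"]).items():
    for c in blobs(m,200):
        M=cv2.moments(c); print(k,int(M['m10']/M['m00']),int(M['m01']/M['m00']),pose(f,c,.01 if k=="blue" else .005))
# rect near corners + divider end
p=cast(f,[(87,79),(293,113),(193,96)],.014); print(p.round(3))
E
```

```text
[0.57377556 0.29102943 0.23077668] 104.86508991133765
blue 132 184 (array([650.2, 148.1]), array([646. , 147.7]), array([38.9, 77.3]), 8.7)
blue 11 167 (array([ 6.658e+02, -6.000e-01]), array([664. ,  -2.4]), array([31.2, 79.2]), 0.1)
brown 435 311 (array([733.4, 624.3]), array([729.7, 613. ]), array([ 32.2, 220.3]), 66.1)
brown 63 238 (array([750.5,  64.1]), array([750.6,  64.9]), array([38.5, 77.9]), 171.6)
brown 27 49 (array([520.5,   6.7]), array([520.5,   9.3]), array([45.3, 47.9]), 5.8)
brown 361 46 (array([422.9, 370.5]), array([422.8, 370.5]), array([38.7, 78.3]), 174.7)
brown 208 45 (array([458.8, 197.2]), array([466.2, 206.5]), array([113.4, 244.2]), 95.9)
[[0.533 0.082 0.014]
 [0.509 0.317 0.014]
 [0.52  0.201 0.014]]
```

View pics/w1s.png

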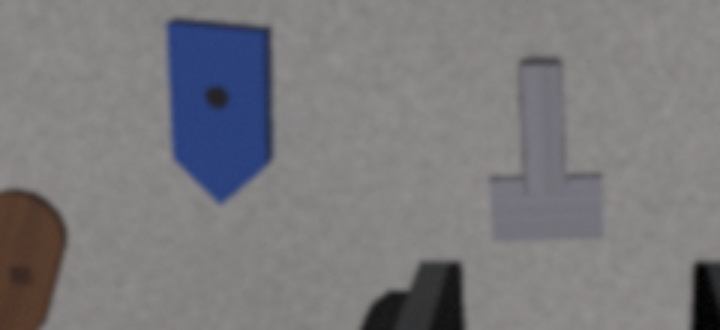

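```bash
python3 - <<'E'
from h import *
f=env.grab_frame("wrist"); print(env.get_obs()["ee_pos"],yaw())
g=cv2.GaussianBlur(f["img"],(5,5),0)
print(g[222,240],g[190,240],g[200,200],g[200,290])
m=np.zeros(g.shape[:2],np.uint8); gi=g.astype(int); d=(gi[...,0]-gi[...,1]); bl=np.median(d[180:220,190:215]); print(bl,d[222,240])
m[160:236,205:285]=((d-bl)[160:236,205:285]>=(d[222,240]-bl)/2)*255
m=cv2.morphologyEx(m,cv2.MORPH_OPEN,np.ones((3,3),np.uint8))
cs=blobs(m,200)
for c in cs: print("scr",pose(f,c,.008),cv2.boundingRect(c))
o=f["img"].copy(); cv2.drawContours(o,cs,-1,(0,0,255),1); cv2.imwrite("pics/w1t.png",cv2.resize(o[150:260,180:300],None,fx=4,fy=4))
print(cast(f,[(240.3,171)],.014),cast(f,[(242.3,229.7)],.004))
E
```

```text
[0.57096032 0.29314694 0.23060025] 104.94074037863008
[121 114 115] [120 112 114] [134 135 137] [135 136 139]
-1.0 7
scr (array([632. , 285.8]), array([641.8, 288.6]), array([49.7, 81.7]), 17.3) (220, 173, 39, 60)
[[0.58781202 0.278192   0.014     ]] [[0.66879563 0.30093333 0.004     ]]
```

View pics/w1t.png

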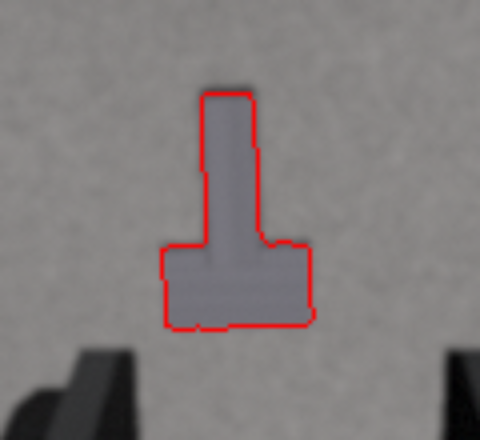

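```bash
python3 -m handwheel '[[[5.7,-0.8,-5,1.6,4],[5.7,-0.8,-10,1.6,4],[5.7,-0.8,-15,1.6,4],[5.7,-0.8,-15,1.6,4],[5.7,-0.8,-15,1.6,4],[5.7,-0.8,-15,1.6,4]]]'; python3 - <<'E'
from h import *
for i in range(2):
    o=env.get_obs(); print(o["ee_pos"],yaw(),o["joint_vel"].round(3))
    f=env.grab_frame("wrist")
cv2.imwrite("pics/w2.png",f["img"])
E
```

```text
time_s: 1.9
ee_pos: [0.6273, 0.2862, 0.0809]
eef_rot: [0.453, -3.108, 0.001]
ft_force: [0.2, -0.4, 0.1]
gripper_width: 0.471
[0.62734173 0.28617319 0.08085958] 106.59957898695612 [ 0.    -0.036 -0.036 -0.001 -0.004 -0.003]
[0.62840413 0.28647363 0.08230894] 106.60040057197938 [-0.006 -0.024 -0.02  -0.001 -0.003 -0.001]
```

View pics/w2.png

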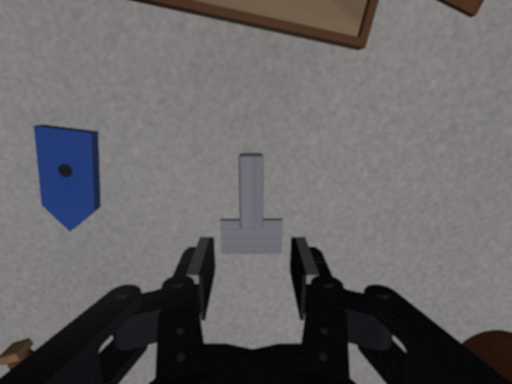

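```bash
python3 - <<'E'
from h import *
f=env.grab_frame("wrist"); o=env.get_obs(); print(o["ee_pos"],yaw())
a=cast(f,[(251,154)],.014)[0]; b=cast(f,[(252,253.5)],.004)[0]; d=b-a
print(a,b,(a+b)/2,np.linalg.norm(d[:2]),np.degrees(np.arctan2(d[1],d[0])))
E
```

```text
[0.62916804 0.28644007 0.0833885 ] 106.58660624831411
[0.59184862 0.27387666 0.014     ] [0.67388193 0.29897919 0.004     ] [0.63286527 0.28642793 0.009     ] 0.08578811399945202 17.014324718611846
```

```bash
python3 -m handwheel '[[[0,-0.1,-4,0.4,4],[0,-0.1,-7,0.4,4],[0,-0.1,-8,0.4,4],[0,-0.1,-8,0.4,4],[0,-0.1,-8,0.4,4],[0,-0.1,-8,0.4,0],[0,-0.1,-8,0.4,0],[0,-0.1,-8,0.4,0]]]'; python3 -m handwheel '[[[0,0,0,0,0],[0,0,0,0,0],[0,0,3,0,0],[0,0,6,0,0],[0,0,6,0,0],[0,0,6,0,0]]]'; python3 - <<'E'
from h import *
f=env.grab_frame("wrist"); cv2.imwrite("pics/w3.png",f["img"]); o=env.get_obs(); print(o["ee_pos"],yaw())
E
```

```text
time_s: 2.85
ee_pos: [0.6307, 0.2861, 0.0057]
eef_rot: [-0.463, 3.099, 0.002]
ft_force: [0.4, -0.3, 5.4]
gripper_width: 0.186
time_s: 3.45
ee_pos: [0.631, 0.2861, 0.0663]
eef_rot: [-0.462, 3.097, 0.002]
ft_force: [-0.0, -0.0, -0.3]
gripper_width: 0.187
[0.63003581 0.28576275 0.06505057] 106.98306331598043
```

View pics/w3.png

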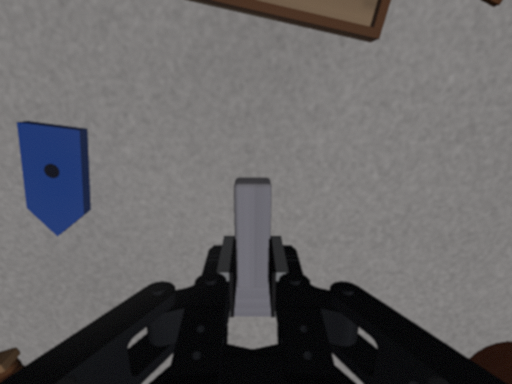

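```bash
python3 -m handwheel '[[[-3.7,-3,0,-6,0],[-7.4,-6,0,-12,0],[-11.1,-9,0,-12,0],[-14.8,-12,0,-12,0],[-18.6,-14.8,0,-12,0],[-18.6,-14.8,0,-12,0],[-18.6,-14.8,0,-12,0],[-18.6,-14.8,0,-12,0]]]'; python3 - <<'E'
from h import *
f=env.grab_frame("wrist"); cv2.imwrite("pics/w4.png",f["img"]); o=env.get_obs(); print(o["ee_pos"],yaw())
E
```

```text
time_s: 4.3
ee_pos: [0.4451, 0.1381, 0.0647]
eef_rot: [-0.136, 3.13, 0.001]
ft_force: [0.3, -0.6, -1.1]
gripper_width: 0.192
[0.44558869 0.13832603 0.06483594] 94.99741679374101
```

View pics/w4.png

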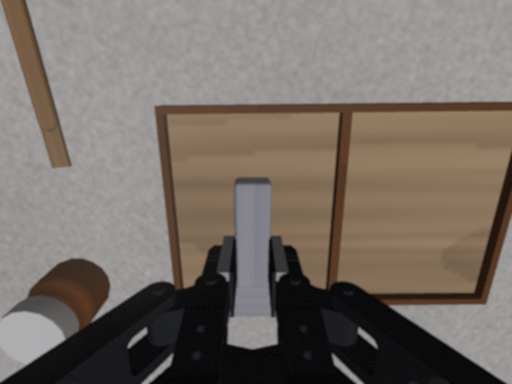

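```bash
python3 -m handwheel '[[[0,0,-3,0,0],[0,0,-4.6,0,0],[0,0,-5.2,0,0],[0,0,-5.2,0,0],[0,0,-5.2,0,0],[0,0,-5.2,0,3.5],[0,0,-5.2,0,3.5],[0,0,-5.2,0,3.5]]]'; python3 -m handwheel '[[[0,0,4,0,4],[0,0,9,0,4],[0,0,11,0,5],[0,0,11,0,5.5]]]'; python3 - <<'E'
from h import *
f=env.grab_frame("wrist"); cv2.imwrite("pics/w5.png",f["img"]); o=env.get_obs(); print(o["ee_pos"],yaw())
E
```

```text
time_s: 5.15
ee_pos: [0.446, 0.1385, 0.0131]
eef_rot: [-0.137, 3.129, 0.001]
ft_force: [-0.1, 0.3, 0.8]
gripper_width: 0.41
time_s: 5.55
ee_pos: [0.4488, 0.1391, 0.1267]
eef_rot: [-0.136, 3.121, 0.003]
ft_force: [0.2, 0.6, 0.7]
gripper_width: 0.643
[0.44726143 0.13872752 0.12485131] 94.99552573851108
```

View pics/w5.png

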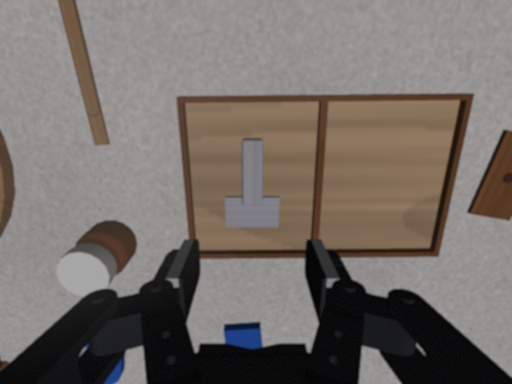

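```bash
python3 -m handwheel '[[[5,0.2,0,4,6],[10,0.4,0,4,6],[15,0.7,-2,4,6],[20.1,0.9,-4.5,4,6],[20.1,0.9,-4.5,4,6],[20.1,0.9,-4.5,4,6],[20.1,0.9,-4.5,4,6]]]'; python3 - <<'E'
from h import *
for i in range(2):
    f=env.grab_frame("wrist"); o=env.get_obs()
cv2.imwrite("pics/w6.png",f["img"]); print(o["ee_pos"],yaw())
for c in blobs(masks(f["img"])["blue"],500):
    M=cv2.moments(c); print(int(M['m10']/M['m00']),int(M['m01']/M['m00']),pose(f,c,.01))
E
```

```text
time_s: 6.3
ee_pos: [0.6457, 0.1474, 0.0782]
eef_rot: [-0.246, 3.123, 0.002]
ft_force: [0.1, 0.1, -0.1]
gripper_width: 0.702
[0.64608706 0.1476801  0.07993955] 99.0119314700861
252 203 (array([651.1, 147.7]), array([646.8, 147. ]), array([38.6, 79.2]), 9.5)
44 196 (array([666.3,  -8.3]), array([665.8,  -7.6]), array([43.2, 80. ]), 175.8)
```

View pics/w6.png

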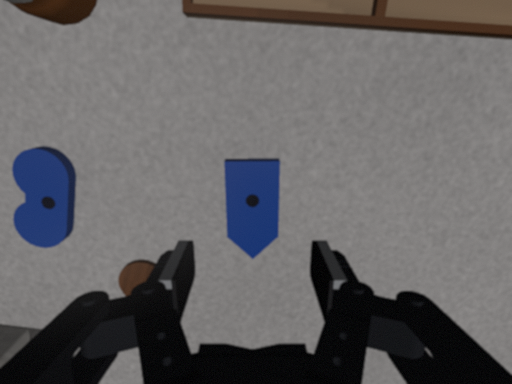

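```bash
python3 -m handwheel '[[[0.2,-0.1,-4,0.5,6],[0.2,-0.1,-7,0.5,6],[0.2,-0.1,-7.9,0.5,6],[0.2,-0.1,-7.9,0.5,6],[0.2,-0.1,-7.9,0.5,6]]]'; python3 -m handwheel '[[[0,0,0,0,2],[0,0,0,0,2],[0,0,0,0,2],[0,0,0,0,2]]]'; python3 -m handwheel '[[[0,0,3,0,2],[0,0,6,0,2],[0,0,6,0,2],[0,0,6,0,2]]]'; python3 - <<'E'
from h import *
f=env.grab_frame("wrist"); o=env.get_obs()
cv2.imwrite("pics/w7.png",f["img"]); print(o["ee_pos"],yaw())
E
```

```text
time_s: 6.9
ee_pos: [0.6487, 0.1469, 0.0026]
eef_rot: [-0.26, 3.117, 0.003]
ft_force: [0.2, 0.2, 0.7]
gripper_width: 0.705
time_s: 7.3
ee_pos: [0.6504, 0.1473, 0.0054]
eef_rot: [-0.259, 3.112, 0.004]
ft_force: [-1.1, -0.4, 7.3]
gripper_width: 0.438
time_s: 7.7
ee_pos: [0.6514, 0.1475, 0.0674]
eef_rot: [-0.259, 3.108, 0.004]
ft_force: [-0.2, -0.1, -1.0]
gripper_width: 0.432
[0.65024157 0.14729087 0.06597748] 99.52955397195277
```

View pics/w7.png

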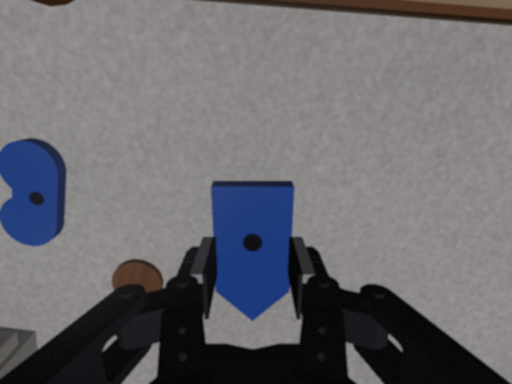

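```bash
python3 -m handwheel '[[[0,-3,4,-4,2],[0,-7,6,-9,2],[-1,-12,6,-9,2],[-4,-17,6,-9,2],[-7,-21,6,-9,2],[-10,-25,6,-9,2],[-13,-29,6,-9,2],[-16,-33,6,-9,2]]]'; python3 - <<'E'
from h import *
f=env.grab_frame("wrist"); o=env.get_obs()
cv2.imwrite("pics/w8.png",f["img"]); print(o["ee_pos"],yaw(),o["gripper_width"])
E
```

```text
time_s: 8.55
ee_pos: [0.4933, -0.1762, 0.1246]
eef_rot: [-0.015, 3.125, 0.003]
ft_force: [0.1, -1.0, -0.2]
gripper_width: 0.435
[ 0.48794815 -0.18151036  0.12431236] 90.41106825757613 0.4339211429678634
```

View pics/w8.png

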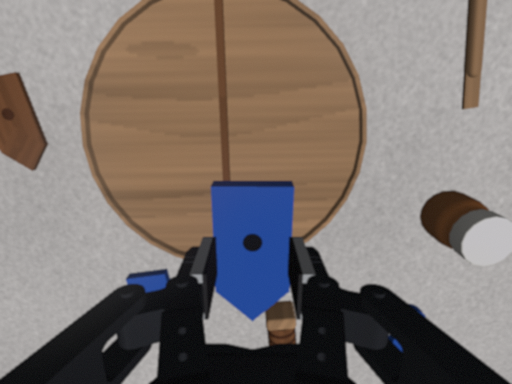

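```bash
python3 - <<'E'
from h import *
f=env.grab_frame("wrist"); print(env.get_obs()["ee_pos"])
p=cast(f,[(219,1),(226,180),(82,110),(367,122)],.014); d=p[1]-p[0]; print(p.round(3),np.degrees(np.arctan2(d[1],d[0])))
E
python3 -m handwheel '[[[-1.8,-3.6,-3,0.5,2],[-3.6,-7.2,-5,0.5,2],[-3.6,-7.2,-5,0.5,2],[-3.6,-7.2,-5,0.5,2],[-3.6,-7.2,-5,0.5,2]]]'; python3 - <<'E'
from h import *
f=env.grab_frame("wrist"); o=env.get_obs()
cv2.imwrite("pics/w9.png",f["img"]); print(o["ee_pos"],yaw(),o["gripper_width"])
E
```

```text
[ 0.49045161 -0.17886495  0.12444991]
[[ 0.345 -0.208  0.014]
 [ 0.481 -0.205  0.014]
 [ 0.422 -0.321  0.014]
 [ 0.43  -0.088  0.014]] 0.928864768286955
time_s: 9.15
ee_pos: [0.455, -0.25, 0.0742]
eef_rot: [-0.02, 3.128, 0.003]
ft_force: [-0.7, -0.1, -0.0]
gripper_width: 0.434
[ 0.45533179 -0.2498603   0.07457908] 90.76994726020916 0.43666744064585344
```

View pics/w9.png

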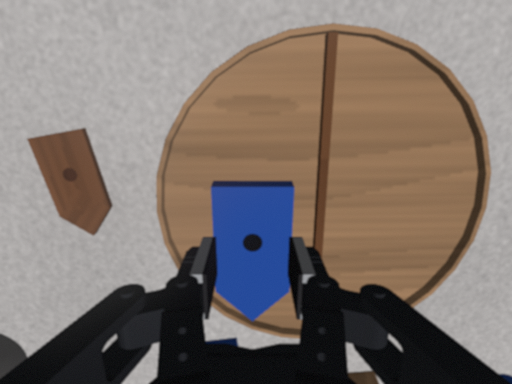

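```bash
python3 -m handwheel '[[[-0.4,-0.8,-3,0,2],[-0.4,-0.8,-5,0,2],[-0.4,-0.8,-6.2,0,2],[-0.4,-0.8,-6.2,0,2],[-0.4,-0.8,-6.2,0,2],[-0.4,-0.8,-6.2,0,5.2],[-0.4,-0.8,-6.2,0,5.2],[-0.4,-0.8,-6.2,0,5.2]]]'; python3 -m handwheel '[[[0,0,4,0,5.2],[0,0,8,0,5.2],[0,0,11,0,5.2],[0,0,11,0,5.2]]]'; python3 - <<'E'
from h import *
f=env.grab_frame("wrist"); o=env.get_obs()
cv2.imwrite("pics/w10.png",f["img"]); print(o["ee_pos"],yaw(),o["gripper_width"])
E
```

```text
time_s: 10.0
ee_pos: [0.4517, -0.258, 0.0131]
eef_rot: [-0.021, 3.127, 0.001]
ft_force: [-1.1, -0.1, 0.3]
gripper_width: 0.607
time_s: 10.4
ee_pos: [0.4546, -0.2601, 0.1277]
eef_rot: [-0.021, 3.119, -0.008]
ft_force: [0.8, -0.6, -1.0]
gripper_width: 0.614
[ 0.45328079 -0.25915222  0.12560312] 90.7666705459527 0.6075687766958209
```

View pics/w10.png

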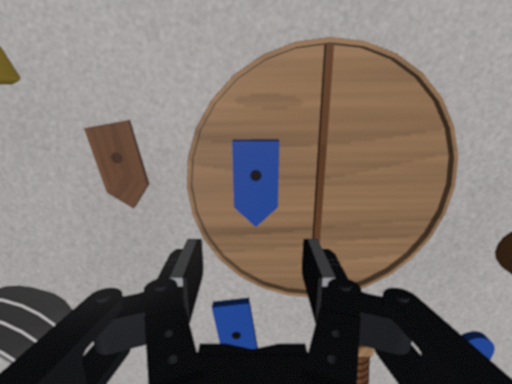

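```bash
python3 -m handwheel '[[[5,-0.5,0,4,6],[10,-1,0,8,6],[15,-1.5,-2,8,6],[17.3,-1.6,-4.5,8,6],[17.3,-1.6,-4.5,8,6],[17.3,-1.6,-4.5,8,6],[17.3,-1.6,-4.5,8,6]]]'; python3 - <<'E'
from h import *
for i in range(2):
    f=env.grab_frame("wrist"); o=env.get_obs()
cv2.imwrite("pics/w11.png",f["img"]); print(o["ee_pos"],yaw())
for c in blobs(masks(f["img"])["blue"],500):
    M=cv2.moments(c); print(int(M['m10']/M['m00']),int(M['m01']/M['m00']),pose(f,c,.01))
E
```

```text
time_s: 11.15
ee_pos: [0.6246, -0.2748, 0.0799]
eef_rot: [-0.238, 3.115, -0.0]
ft_force: [-0.1, -0.9, -0.2]
gripper_width: 0.702
[ 0.62524007 -0.27528678  0.08140638] 98.73305775928353
250 202 (array([ 627.7, -277.2]), array([ 627.7, -277.2]), array([38.5, 79.1]), 8.8)
```

View pics/w11.png

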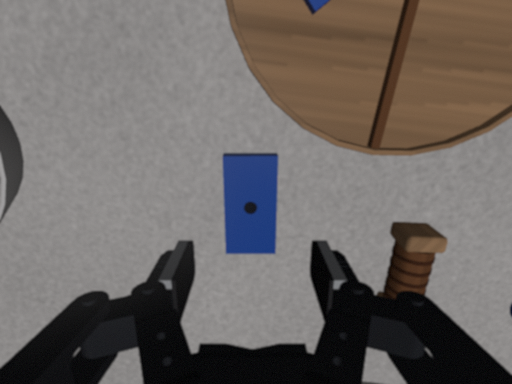

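```bash
python3 -m handwheel '[[[0.25,-0.2,-4,0,6],[0.25,-0.2,-7,0,6],[0.25,-0.2,-8,0,6],[0.25,-0.2,-8,0,6],[0.25,-0.2,-8,0,6]]]'; python3 -m handwheel '[[[0,0,0,0,2],[0,0,0,0,2],[0,0,0,0,2],[0,0,0,0,2]]]'; python3 -m handwheel '[[[0,0,4,0,2],[0,0,8,0,2],[0,0,12,0,2],[-2,4,13,0,2],[-4,8,13,0,2],[-6,13,13,0,2],[-8,18,13,0,2],[-10,23,13,0,2]]]'; python3 - <<'E'
from h import *
f=env.grab_frame("wrist"); o=env.get_obs()
cv2.imwrite("pics/w12.png",f["img"]); print(o["ee_pos"],yaw(),o["gripper_width"])
E
```

```text
time_s: 11.75
ee_pos: [0.6283, -0.2779, 0.003]
eef_rot: [-0.237, 3.111, -0.004]
ft_force: [-0.1, 0.2, -0.1]
gripper_width: 0.701
time_s: 12.15
ee_pos: [0.6299, -0.2787, 0.0059]
eef_rot: [-0.237, 3.107, -0.008]
ft_force: [-1.2, 0.5, 6.2]
gripper_width: 0.442
time_s: 12.95
ee_pos: [0.5339, -0.0581, 0.1374]
eef_rot: [-0.236, 3.104, -0.009]
ft_force: [0.9, 1.6, -0.0]
gripper_width: 0.435
[ 0.52827339 -0.05095541  0.13669392] 98.8024319050364 0.4327203181758039
```

View pics/w12.png

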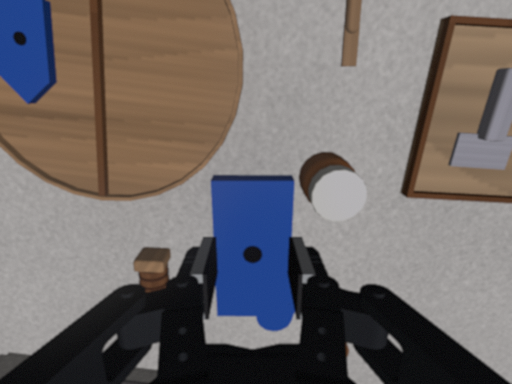

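```bash
python3 -m handwheel '[[[-1.5,5,0,-3.6,2],[-3,10,0,-3.6,2],[-4.5,15,0,-3.6,2],[-6,20,0,-3.6,2],[-7.5,25,0,-3.6,2],[-8.9,30.2,-4,-3.6,2],[-8.9,30.2,-6,-3.6,2],[-8.9,30.2,-6,-3.6,2]]]'; python3 - <<'E'
from h import *
for i in range(3): f=env.grab_frame("wrist"); 
o=env.get_obs()
cv2.imwrite("pics/w13.png",f["img"]); print(o["ee_pos"],yaw(),o["gripper_width"])
E
```

```text
time_s: 13.8
ee_pos: [0.4363, 0.2535, 0.0744]
eef_rot: [-0.149, 3.12, -0.001]
ft_force: [-0.5, -0.3, -0.7]
gripper_width: 0.433
[0.44005793 0.25116369 0.07753756] 95.25397524531611 0.4302174943994155
```

View pics/w13.png

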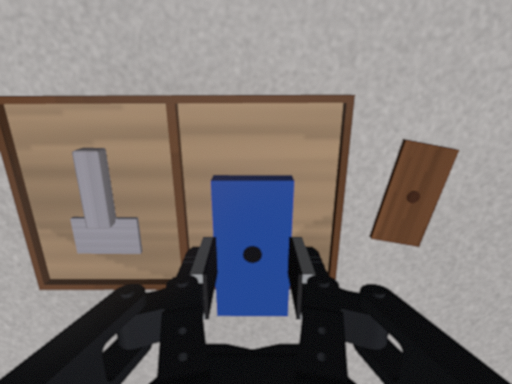

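```bash
python3 - <<'E'
from h import *
f=env.grab_frame("wrist"); o=env.get_obs(); print(o["ee_pos"],yaw())
p=cast(f,[(173,100),(351,97),(335,278),(188,287),(3,99),(41,287)],.014); print(p.round(3)); print(p[:4].mean(0), p[[1,2,4,5]].mean(0))
E
```

```text
[0.44062189 0.25086171 0.07796391] 95.18485435847751
[[0.37  0.192 0.014]
 [0.358 0.307 0.014]
 [0.496 0.322 0.014]
 [0.515 0.205 0.014]
 [0.38  0.082 0.014]
 [0.526 0.086 0.014]]
[0.43480125 0.25664502 0.014     ] [0.43989249 0.19927584 0.014     ]
```

```bash
python3 -m handwheel '[[[-0.4,0.5,-3,0,2],[-0.4,0.5,-5,0,2],[-0.4,0.5,-6.5,0,2],[-0.4,0.5,-6.5,0,2],[-0.4,0.5,-6.5,0,2],[-0.4,0.5,-6.5,0,5.2],[-0.4,0.5,-6.5,0,5.2],[-0.4,0.5,-6.5,0,5.2]]]'; python3 -m handwheel '[[[0,0,4,0,5.2],[0,0,8,0,5.2],[0,0,11,0,5.2],[0,0,11,0,5.2]]]'; python3 - <<'E'
from h import *
f=env.grab_frame("wrist"); o=env.get_obs()
cv2.imwrite("pics/w14.png",f["img"]); print(o["ee_pos"],yaw(),o["gripper_width"])
E
```

```text
time_s: 14.8
ee_pos: [0.4371, 0.256, 0.0137]
eef_rot: [-0.141, 3.112, 0.002]
ft_force: [0.2, 0.9, -0.9]
gripper_width: 0.611
time_s: 15.2
ee_pos: [0.4402, 0.2576, 0.1284]
eef_rot: [-0.141, 3.103, 0.008]
ft_force: [0.2, -0.5, 0.0]
gripper_width: 0.606
[0.43873348 0.25687452 0.12623244] 95.19310309908703 0.609424941810974
```

View pics/w14.png

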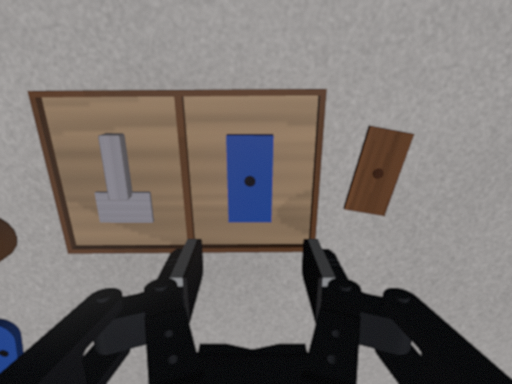

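```bash
python3 -m handwheel '[[[4,-3,0,0,5],[8,-6,0,0,5],[12,-9,0,0,5],[16,-12,0,0,5],[20,-15,0,0,5],[21.6,-20,0,0,5],[21.6,-25,0,0,5],[21.6,-30,0,0,5]]]';python3 -m handwheel '[[[0,-4,0,2,5],[0,-8,0,2,5],[0,-8.5,0,2,5],[0,-8.5,0,2,5],[0,-8.5,0,2,5]]]'; python3 - <<'E'
from h import *
f=env.grab_frame("wrist"); f=env.grab_frame("wrist"); o=env.get_obs()
cv2.imwrite("pics/w15.png",f["img"]); print(o["ee_pos"],yaw(),o["gripper_width"])
E
```

```text
time_s: 16.05
ee_pos: [0.6541, -0.0417, 0.1237]
eef_rot: [-0.142, 3.11, 0.007]
ft_force: [0.7, 0.2, -1.2]
gripper_width: 0.584
time_s: 16.55
ee_pos: [0.6533, -0.1255, 0.1225]
eef_rot: [-0.196, 3.109, 0.01]
ft_force: [0.4, 0.2, -0.5]
gripper_width: 0.585
[ 0.65374018 -0.12484015  0.12314254] 97.32339466855224 0.5840173766956246
```

View pics/w15.png

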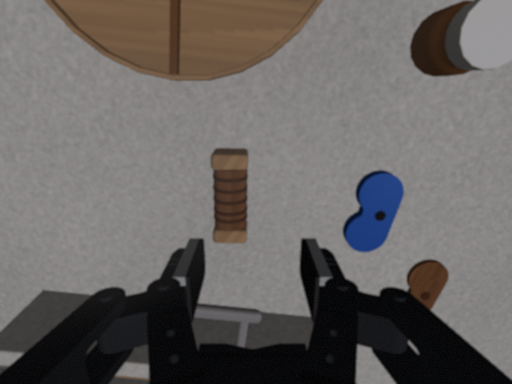

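```bash
python3 - <<'E'
import cv2
a=cv2.imread("pics/w15.png")[135:260,180:290]; cv2.imwrite("pics/w15c.png",cv2.resize(a,None,fx=4.5,fy=4.5,interpolation=cv2.INTER_CUBIC))
E
```

```text
(no output)
```

View pics/w15c.png

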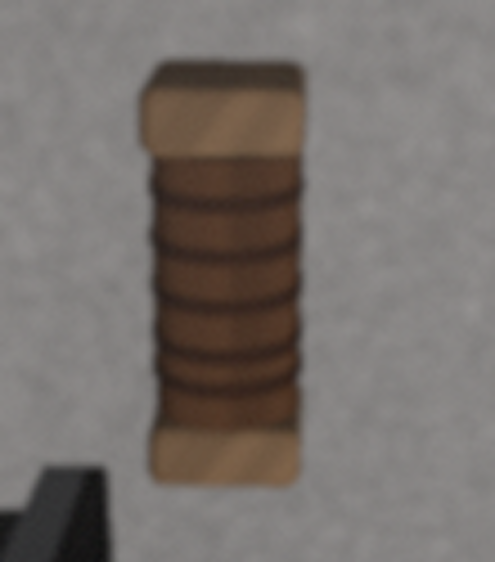

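```bash
python3 - <<'E'
from h import *
f=env.grab_frame("wrist"); o=env.get_obs(); print(o["ee_pos"],yaw())
p=cast(f,[(180+223/4.5,135+90/4.5),(180+226/4.5,135+485/4.5)],.030); d=p[1]-p[0]; print(p,p.mean(0),np.linalg.norm(d),np.degrees(np.arctan2(d[1],d[0])))
E
```

```text
[ 0.6539225  -0.12483421  0.12340499] 97.33880000669394
[[ 0.62469207 -0.14698451  0.03      ]
 [ 0.70270588 -0.13841847  0.03      ]] [ 0.66369898 -0.14270149  0.03      ] 0.07848268640316806 6.266070430955123
```

```bash
python3 -m handwheel '[[[0.95,-1.8,-4,-1,5],[0.95,-1.8,-8,-1,5],[0.95,-1.8,-11,-1,5],[0.95,-1.8,-11.6,-1,5],[0.95,-1.8,-11.6,-1,5],[0.95,-1.8,-11.6,-1,5]]]'; python3 -m handwheel '[[[0,0,0,0,1.5],[0,0,0,0,1.5],[0,0,0,0,1.5],[0,0,0,0,1.5]]]'; python3 -m handwheel '[[[0,0,3,0,1.5],[0,0,6,0,1.5],[0,0,6,0,1.5],[0,0,6,0,1.5]]]'; python3 - <<'E'
from h import *
f=env.grab_frame("wrist"); o=env.get_obs()
cv2.imwrite("pics/w16.png",f["img"]); print(o["ee_pos"],yaw(),o["gripper_width"])
E
```

```text
time_s: 17.3
ee_pos: [0.6649, -0.1425, 0.009]
eef_rot: [-0.174, 3.107, 0.007]
ft_force: [-1.1, -0.2, 1.9]
gripper_width: 0.587
time_s: 17.7
ee_pos: [0.667, -0.1427, 0.012]
eef_rot: [-0.173, 3.102, 0.005]
ft_force: [-0.8, -0.1, 6.5]
gripper_width: 0.31
time_s: 18.1
ee_pos: [0.6678, -0.143, 0.0737]
eef_rot: [-0.173, 3.099, 0.003]
ft_force: [0.2, 0.4, -1.5]
gripper_width: 0.311
[ 0.66665714 -0.1426776   0.07228081] 96.39232719747623 0.30904079556621267
```

View pics/w16.png

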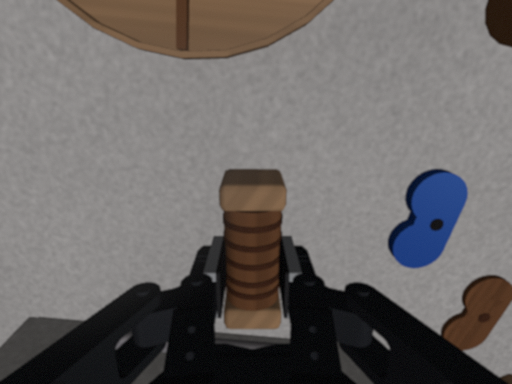

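```bash
python3 -m handwheel '[[[-4,0,0.5,-5.5,1.5],[-8,0,0.5,-5.5,1.5],[-12,0,0.5,-5.5,1.5],[-16,-0.2,0.5,-5.5,1.5],[-21,-0.3,0.5,-5.5,1.5],[-21,-0.3,0.5,-5.5,1.5],[-21,-0.3,0.5,-5.5,1.5],[-21,-0.3,0.5,-5.5,1.5]]]'; python3 - <<'E'
from h import *
f=env.grab_frame("wrist"); o=env.get_obs()
cv2.imwrite("pics/w17.png",f["img"]); print(o["ee_pos"],yaw(),o["gripper_width"])
E
```

```text
time_s: 18.95
ee_pos: [0.4578, -0.1461, 0.0771]
eef_rot: [-0.024, 3.105, 0.002]
ft_force: [0.7, -0.0, -0.2]
gripper_width: 0.311
[ 0.45830113 -0.14621188  0.07722231] 90.89813059886019 0.30907147853576183
```

View pics/w17.png

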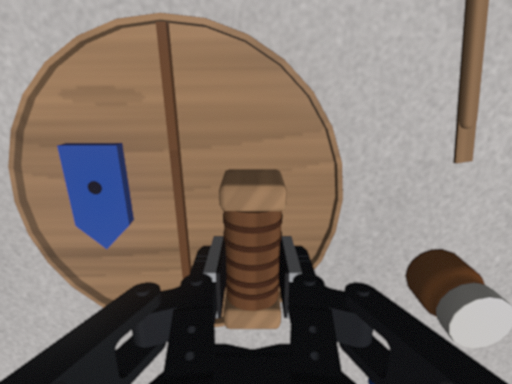

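```bash
python3 -m handwheel '[[[-0.4,0,-3,0,1.5],[-0.4,0,-5,0,1.5],[-0.4,0,-5.8,0,1.5],[-0.4,0,-5.8,0,1.5],[-0.4,0,-5.8,0,1.5],[-0.4,0,-5.8,0,4.5],[-0.4,0,-5.8,0,4.5],[-0.4,0,-5.8,0,4.5]]]'; python3 -m handwheel '[[[0,0,4,0,4.5],[0,0,8,0,4.5],[0,0,12,0,4.5],[0,3,14,0,4.5],[0,8,14,0,4.5],[0,13,14,0,4.5],[0,18,14,0,4.5],[0,18,14,0,4.5]]]';  python3 -m handwheel '[[[-5,3,0,0,4.5],[-10,8,0,0,4.5],[-13,13,0,0,4.5],[-13,18,0,0,4.5],[-13,23,0,0,4.5],[-13,28,0,0,4.5],[-13,33,0,0,4.5],[-13,38,0,0,4.5]]]'; python3 - <<'E'
from h import *
for n in ["top","scene"]:
    f=env.grab_frame(n); cv2.imwrite(f"pics/{n}1.png",f["img"])
    r=(105,290,115,405) if n=="top" else (110,290,90,400)
    cv2.imwrite(f"pics/{n}1c.png",cv2.convertScaleAbs(cv2.resize(f["img"][r[0]:r[1],r[2]:r[3]],None,fx=2.5,fy=2.5,interpolation=2),alpha=1.5))
    for c in blobs(masks(f["img"])["blue"]): print(n,pose(f,c,.01))
print(env.get_obs()["ee_pos"],env.get_obs()["time_s"])
E
```

```text
time_s: 19.8
ee_pos: [0.4547, -0.1463, 0.0195]
eef_rot: [-0.024, 3.104, 0.001]
ft_force: [-0.5, -0.2, -1.2]
gripper_width: 0.527
time_s: 20.6
ee_pos: [0.4539, 0.0392, 0.1599]
eef_rot: [-0.035, 3.103, 0.005]
ft_force: [-0.4, -0.6, 0.1]
gripper_width: 0.528
time_s: 21.4
ee_pos: [0.3241, 0.386, 0.1601]
eef_rot: [-0.036, 3.102, 0.005]
ft_force: [1.1, 1.0, 1.0]
gripper_width: 0.524
top (array([436.2, 256.4]), array([436.2, 256.4]), array([36.8, 75.5]), 5.3)
top (array([ 451.6, -257.8]), array([ 448.9, -257.9]), array([34.3, 68.6]), 1.6)
top (array([665.7,  -9. ]), array([664.7,  -8.4]), array([31.9, 72.7]), 173.9)
scene (array([668.2,  -8.2]), array([668. ,  -7.9]), array([32.7, 73.7]), 175.7)
scene (array([ 448.8, -256.1]), array([ 446.3, -256.2]), array([33.5, 71.9]), 0.7)
scene (array([432.9, 259.1]), array([433.2, 259.3]), array([35.4, 75.6]), 5.2)
[0.32605254 0.39108152 0.1605206 ] 21.5
```

View pics/top1c.png

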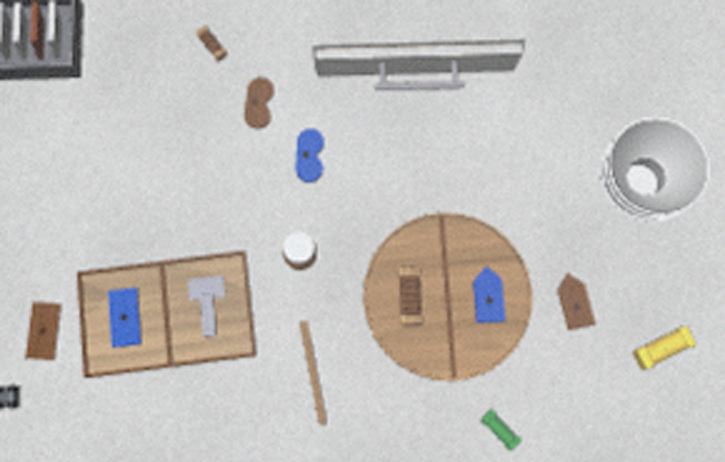

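View pics/scene1c.png

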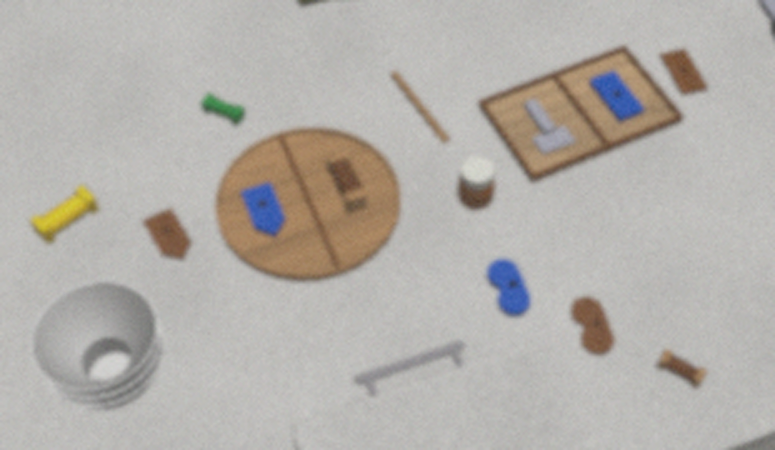

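```bash
python3 -m handwheel '[[[0,0,0,0,4.5],[0,0,0,0,4.5],[0,0,0,0,4.5],[0,0,0,0,4.5]]]'; python3 -c "
from station import env
print(env.sign_off())"
```

```text
time_s: 21.9
ee_pos: [0.3262, 0.3896, 0.1606]
eef_rot: [-0.039, 3.1, 0.013]
ft_force: [-0.3, -0.1, -0.3]
gripper_width: 0.529
the job is handed in; nothing more can be done
None
```

Both kits are made up and the job is handed in at about 22 s on the robot's clock; `sign_off` gives no verdict.

- **Rectangular tray:** the oblong rib is in the left half, next to its sample, and the scraper is in the right half.
- **Round tray:** the pointed rib is in the right half, next to its sample, and the larger brown roller is in the left half.
- **Left alone:** the kidney rib, whose sample lies at the back of the bench. It was measured at the same place before and after, within about 1 mm.

**Last checks:** the top and scene pictures show all four pieces inside their rims, in the right halves and clear of the dividers. The two views agree to about 4 mm on the rib positions.

**Not measured:** I judged flatness and floor height only by eye and from the release heights. The roller is hard to see against the tray, so I placed it in those last pictures by eye only. The tool had tilted about 0.03 to 0.04 rad by the end, and the pieces were released at floor height.

No reported wrist force went above about 8 N. The highest readings came when the fingers closed, with the tips probably touching the bench.

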